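Park the glued collar at the bench timer and set its dial

ROBOT

A 6-joint arm with a two-finger parallel gripper is mounted at the origin on a cart in front of the work surface, level with it; the furniture and walls round the work are solid. World frame = base frame: x ahead of the robot, y to its left, z up, the work surface at z = 0. Lengths are in m, angles in rad, forces in N, time in s.
With the tool pointing down it reaches from about 0.35 to 0.975 m from the base axis. Payload 4.9 kg.
Tool frame: the origin (TCP) lies on the front face of the gripper's body, between the roots of the fingers; the fingertips stand ctrl.finger_overhang ahead of it and the grasp point (between the pads) lies 54 mm ahead of it (ctrl.finger_overhang is the distance from the TCP to the fingertips, in m); z points along the fingers, y is the line along which they close (so a half turn about z gives the same grasp; the last joint's range is limited). The gripper opens to 85 mm and grips with 20 to 120 N. Pads are 22 mm wide; open, the fingers measure 114 mm over their backs; the gripper's body (76 mm by 85 mm) begins 54 mm behind the grasp point. The pads swing forward as they close: fully open they stand 13 mm farther back than shut.
Start: joints at [1.04, 0.053, 1.613, -0, 1.476, -0.119], TCP at [0.25, 0.573, 0.304] pointing down, gripper open.
Joint ranges: [-3.01, 3.01], [-1.01, 2.22], [0.06, 2.58], [-1.02, 4.17], [0.09, 2.62], [-3.14, 3.14]. Speed limits (rad/s): [2.57, 2.57, 3.14, 3.14, 3.14, 3.14].

INTERFACE

Orientations are given as a rotation vector (axis times angle).
In Python, from station import ctrl, vision gives the robot as it stands. The module is installed in compiled form; this text tells all that it offers.
- The arm moves only by the tool drive_tool, never from a script. Its argument "rows" is a list of rows, each a list of 2 entries, a list of its own where there are three numbers: the shift along the tool's x, y, z in m, then the turn about the tool's z in rad. A call has 1 to 10 rows; each row shifts and turns the commanded pose from where the row before left it, along the tool's axes as they then stand; what a row does not reach is not made up. A row lasts 1/10 s, in which the tool goes at most 50 mm and 8.59 degrees, less where a joint would pass 70% of its speed; a pose out of reach is approached as far as the arm can. A call with a gripper value outside its range is refused whole. "jaw" is the closure, from 0 (fully open) to 1 (shut), set as the call begins (left out, the last holds). The fingers move at their own pace and stop on an object; "grip_force" is the grip in N (left out, the last holds). Time passes only in rows, so rows that do not move let the fingers close. It gives the time, the measured TCP pose, the force, the opening and the grip force at its end, in the units of the state.
- ctrl.get_obs(): the state, without advancing time (a new reading comes with each control period).
- vision.get_image(name): name is "side" or "top" or "wrist"; returns a dict with "image" (480x640x3 uint8, blue, green, red), "vertical_fov" (degrees; the focal length in pixels is half the picture's height over the tangent of half this angle, whatever the lens; pixels are square), "cx", "cy" (the principal point, pixels), "dist_coeffs" ([k1, k2, p1, p2, k3] as OpenCV has them; the pictures are not rectified), "R" (3x3) and "t" (3): a world point X has camera coordinates R X + t. Camera axes: x right, y down, z forward; pixel columns grow to the right and rows downward; lengths in m; the calibration is good to about 2 mm. A picture is of the moment at which its call begins. There is no depth.
- ctrl.finish_job(): hands the job in; it is judged then, once.
The state is a dict: "t": time; "q": joint angles; "dq": joint speeds; "effort": joint torques, N m; "tool_pos": TCP position; "tool_rot": TCP orientation; "contact_force": force on the tool from outside, world axes, zero at the start; "wrist_torque": the same for the moment, N m; "opening": finger opening in m; "grip_force": force on a finger pad.
Only numpy, scipy, OpenCV 4.12 (cv2) and the standard library are available. Lean on these libraries where they do the work, as an engineer would, in place of code of your own. Each camera call takes 0.05 s, during which the arm holds its last target. There are 200 camera calls.

TASK

The aluminium collar standing on the bench has just been glued: stand it, open end up, in the empty wide dish of the bench timer. Then set the timer: turn its stiff dial clockwise until the white pointer lines up with the long white mark on the front of the housing. The timer stands loose on the bench and skids round with the dial unless you press the dial down while turning; leave it standing where it is, with the bearing still in the small dish, and do not disturb the small bottle and the steel ring just behind it.

Things in the scene. Friction and masses are not known exactly. Their poses are not given: they have to be found in the camera images.
- timer: Loose bench timer, 0.25 kg, on rubber feet: round grey housing (86 mm across, top 70 mm above the bench) between a wide dish at its +y end and a small dish at its -y end, 209 mm long in all. Origin on the bench under the dial's axis; z up, front with the long mark at -x. Turning the dial unpressed spins it (feet hold about 0.13 N m); pressed down with 6 N or more it stays.
- timer_dish (a point): Centre of the wide dish's floor, 30 mm above the bench and 74 mm from the dial's axis; inner diameter 55 mm, wall 3.5 mm, rim 6 mm above the floor. Axes as the timer's.
- timer_small_dish (a point): Centre of the small dish's floor, 30 mm above the bench, inner diameter 37 mm; the bearing lies in it. Axes as the timer's.
- timer_mark (a point): The long white mark at the front of the housing's top edge, 42 mm from the dial's axis, 70 mm above the bench.
- dial (a joint): Angle of the dial in rad, growing clockwise seen from above; stops at 0 and 2.8. At 1.40 the pointer lines up with the long white mark; it starts at 0 to 0.4. It takes 0.22 N m to turn and stays where it is left. The scale's ticks are 0.2 apart.
- dial_centre (a point): On the dial's axis at the top face of its black disc (74 mm across, 8 mm thick, top 82 mm above the bench). On it a bar knob, 44 mm long in the pointer's direction, 28 mm thick, rising 22 mm above this point. The dial sinks up to 4 mm when pressed, on a spring (2 N to start, 10 N fully down). Press on the knob, or on the disc with fingers either side of the knob.
- dial_pointer (a point): Outer end of the white pointer, 36 mm from the axis, on the top face of the dial's disc.
- collar_centre (a point): Centre of the aluminium collar (half-way up): a round cup-like sleeve 41 mm in diameter and 41 mm high, open at the top, 0.055 kg, z up its axis. It stands on the bench between the timer and the robot; grasp it round the outside.
- bearing: Ball bearing, 32 mm across, 9 mm thick, lying in the small dish; origin at the centre of its underside.
- bottle: Small brown dropper bottle, 33 mm across, 102 mm high, standing just behind the timer; origin at the centre of its underside.
- gauge: Steel ring gauge, 65 mm across, 14 mm high, lying on the bench behind the timer; origin at the centre of its underside.
There are look-alikes about, which are no part of the job. Of the things like the part that bears collar_centre, leave any that is blue or green; of the rest the larger one is meant.

How it is judged:
By the outcome, as a careful person would: the job done as asked, in the order asked, and still so for the second after the job is handed in, with the robot touching nothing.
It also fails if it takes over 48 s, if anything falls off the work surface, if the arm or the gripper's body presses on something with over 40 N, if the wrist force passes 120 N, or if a joint passes its speed limit or range.

## Working session

There is one attempt and no reset: what is moved stays moved. The work goes in short steps, Python scripts to look and compute and a tool call to move; the robot and the scene stay as the last step left them, time stands still between calls to the robot, and variables do not carry over. Pictures are saved under pics/ and viewed, at most 10 in all, crops included, and the job is handed in when it is done.

Besides the shell and the picture viewer there is one more tool, called after "Emit:" in YAML: its name, and indented under it one key for each argument. drive_tool: Moves the arm, as the interface text tells. Its arguments: {"type":"object","properties":{"rows":{"type":"array","items":{"type":"array"}},"jaw":{"type":"number"},"grip_force":{"type":"number"}},"required":["rows"]}

```bash
mkdir -p pics
cat > h.py <<'E'
import numpy as np, cv2
from station import ctrl, vision
def cam(n):
    d=vision.get_image(n); h=d["image"].shape[0]
    f=h/2/np.tan(np.radians(d["vertical_fov"])/2)
    d["K"]=np.array([[f,0,d["cx"]],[0,f,d["cy"]],[0,0,1.]]); d["D"]=np.array(d["dist_coeffs"],float)
    d["R"]=np.array(d["R"]); d["t"]=np.array(d["t"]); return d
def topl(d,uv,z):
    p=cv2.undistortPoints(np.array(uv,float).reshape(-1,1,2),d["K"],d["D"]).reshape(-1,2)
    c=-d["R"].T@d["t"]; r=np.c_[p,np.ones(len(p))]@d["R"]
    return c+r*((z-c[2])/r[:,2])[:,None]
def proj(d,X):
    return cv2.projectPoints(np.array(X,float).reshape(-1,3),cv2.Rodrigues(d["R"])[0],d["t"],d["K"],d["D"])[0].reshape(-1,2)
E
python3 - <<'E'
from h import *
for n in("top","side"):
    d=cam(n); cv2.imwrite(f"pics/{n}0.png",d["image"]); print(n,-d["R"].T@d["t"],d["R"][2])
o=ctrl.get_obs();print(o["t"],o["tool_pos"],o["tool_rot"],o["contact_force"],o["opening"],ctrl.finger_overhang)
E
```

```text
top [ 0.50859796 -0.25636183  1.02345067] [ 0.04798993 -0.0296285  -0.99840829]
side [-0.02835249 -0.68613564  0.77752951] [ 0.58694038  0.39716787 -0.70552014]
0.1 [0.24993591 0.5723733  0.30277669] [-6.42161517e-01 -3.07464619e+00  2.82441150e-03] [ 0.16058021  0.23364126 -1.31122081] 0.0852207761942372 0.0726
```

View pics/top0.png

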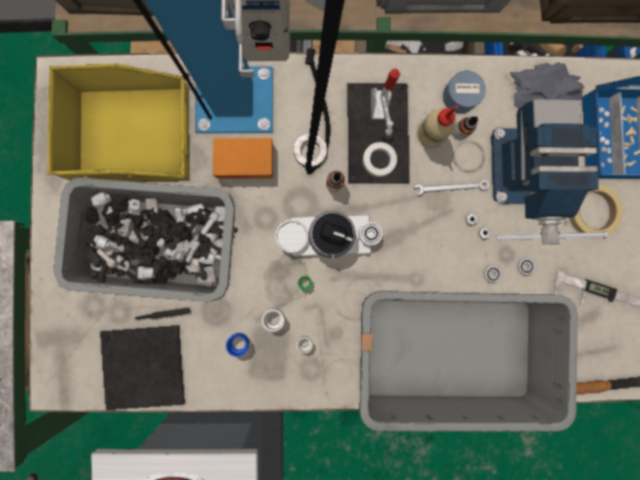

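View pics/side0.png

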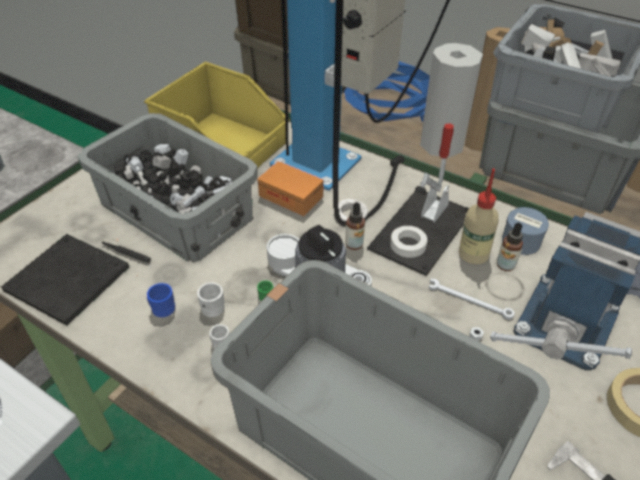

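Look-alikes in the top view: whitish cups at (273,320) and (306,345), a blue one at (237,345) and a green one at (305,284). The larger uncoloured one is (273,320). I'll confirm that in an enlarged crop.

Run:
```python
from h import *
a=cv2.imread("pics/top0.png")[130:365,220:400]; a=cv2.resize(a,None,fx=2.5,fy=2.5,interpolation=cv2.INTER_CUBIC)
b=cv2.imread("pics/side0.png")[190:350,190:390]; b=cv2.resize(b,None,fx=1.7,fy=1.7,interpolation=cv2.INTER_CUBIC)
c=np.zeros((588,450+340,3),np.uint8); c[:a.shape[0],:450]=a; c[:b.shape[0],450:790]=b
cv2.imwrite("pics/crop.png",c)
d=cam("top")
for nm,uv,z in [("collar",(273,320),.041),("small",(306,345),.03),("dial",(333,232),.082),("dish",(292,236),.036),("sdish",(371,233),.036),("bottle",(336,180),.1),("gauge",(310,150),.014),("tip",(351,239),.082)]: print(nm,topl(d,uv,z)[0].round(4))
```

```text
collar [ 0.4062 -0.1968  0.041 ]
small [ 0.358  -0.2571  0.03  ]
dial [ 0.5649 -0.3065  0.082 ]
dish [ 0.5607 -0.2326  0.036 ]
sdish [ 0.5652 -0.38    0.036 ]
bottle [ 0.655  -0.3118  0.1   ]
gauge [ 0.727  -0.2675  0.014 ]
tip [ 0.5522 -0.3384  0.082 ]
```

View pics/crop.png

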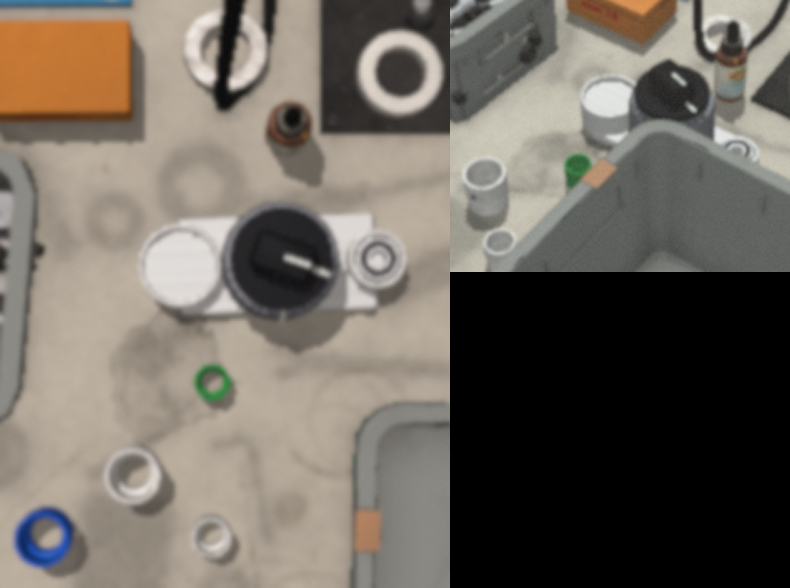

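The crop confirms it: the larger uncoloured sleeve is at crop (134,475), which is pixel (273.6,320), or world (0.406,-0.197). The measured timer distances come out at 74 mm for both dishes, and the pointer lies about 1.2 rad before the mark. First I turn the tool so the fingers close along world x, then go over the collar.

Emit:
drive_tool:
  rows:
    - [[0,0,0],0.145]
    - [[0,0,0],0.145]
    - [[0,0,0],0.145]
    - [[0,0,0],0.145]
    - [[0,0,0],0.145]
    - [[0,0,0],0.145]
    - [[0,0,0],0.145]
    - [[0,0,0],0.145]
    - [[0,0.05,0],0]
    - [[0,0.05,0],0]
  jaw: 0

```text
t: 1.15
tool_pos: [0.3501, 0.5729, 0.3037]
tool_rot: [-2.219, -2.223, 0.0]
contact_force: [0.9, 0.6, 0.3]
opening: 0.0851
grip_force: 0.0
```

Emit:
drive_tool:
  rows:
    - [[-0.05,0.01,0],0]
    - [[-0.05,0.01,0],0]
    - [[-0.05,0.01,0],0]
    - [[-0.05,0.01,0],0]
    - [[-0.05,0.01,0],0]
    - [[-0.05,0,0],0]
    - [[-0.05,0,0],0]
    - [[-0.05,0,0],0]
    - [[-0.05,0,0],0]
    - [[-0.05,0,0],0]

```text
t: 2.15
tool_pos: [0.398, 0.0757, 0.3037]
tool_rot: [2.221, 2.221, 0.001]
contact_force: [1.3, -0.6, 0.3]
opening: 0.0853
grip_force: 0.0
```

Emit:
drive_tool:
  rows:
    - [[-0.05,0,0],0]
    - [[-0.05,0,0],0]
    - [[-0.05,0,0],0]
    - [[-0.05,0,0],0]
    - [[-0.05,0,0.02],0]
    - [[-0.02,0,0.04],0]
    - [[0,0,0.02],0]
    - [[0,0,0],0]
    - [[0,0,0],0]

```text
t: 3.05
tool_pos: [0.3984, -0.1888, 0.2255]
tool_rot: [-2.222, -2.22, 0.0]
contact_force: [-0.2, -0.5, 1.2]
opening: 0.0856
grip_force: 0.0
```

Run:
```python
from h import *
d=cam("wrist"); cv2.imwrite("pics/w1.png",d["image"])
o=ctrl.get_obs();print(o["t"],o["tool_pos"],o["tool_rot"],o["contact_force"],o["opening"],ctrl.finger_overhang)
print(proj(d,[[.4062,-.1968,.041],[.4062,-.1968,0],[.4062,-.1763,.041],[.4267,-.1968,.041]]))
```

```text
3.1 [ 0.39893983 -0.18894853  0.22662546] [2.22053527e+00 2.21983089e+00 4.93193243e-04] [-1.19436894  0.46840005  0.06219739] 0.08539869125777959 0.0726
[[326.05718746 245.108758  ]
 [324.53497684 227.20734841]
 [326.33071525 214.34870954]
 [357.76098531 245.09183435]]
```

View pics/w1.png

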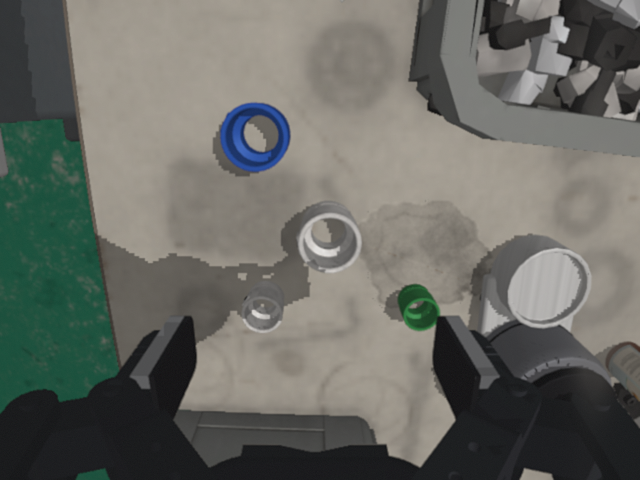

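Wrist view: the collar's rim is at (330,240), against (326,245) predicted, so the refined estimate is (0.408,-0.194). The green cup (418,306) and the small cup (263,309) are clear of the fingers. I go down and close.

Emit:
drive_tool:
  rows:
    - [[-0.005,0.0095,0.02],0]
    - [[0,0,0.04],0]
    - [[0,0,0.04],0]
    - [[0,0,0.03],0]
    - [[0,0,0.012],0]
    - [[0,0,0],0]

```text
t: 3.7
tool_pos: [0.408, -0.1935, 0.0832]
tool_rot: [-2.221, -2.221, 0.0]
contact_force: [0.3, 0.6, 0.0]
opening: 0.0853
grip_force: 0.0
```

Emit:
drive_tool:
  rows:
    - [[0,0,0],0]
    - [[0,0,0],0]
    - [[0,0,0],0]
    - [[0,0,0],0]
    - [[0,0,0],0]
    - [[0,0,0],0]
    - [[0,0,0],0]
    - [[0,0,0],0]
  jaw: 1
  grip_force: 35

```text
t: 4.5
tool_pos: [0.4091, -0.1947, 0.0853]
tool_rot: [2.221, 2.218, 0.001]
contact_force: [-0.9, 0.4, 6.6]
opening: 0.0397
grip_force: 34.9
```

Run:
```python
from h import *
o=ctrl.get_obs();print(o["t"],o["tool_pos"],o["opening"],o["grip_force"],ctrl.finger_overhang)
```

```text
4.5 [ 0.40905499 -0.19474465  0.08527556] 0.039742234413615456 34.92445301850353 0.0726
```

Emit:
drive_tool:
  rows:
    - [[0,0,-0.01],0]
    - [[0,0,-0.03],0]
    - [[0,0,-0.04],0]
    - [[0,0,-0.04],0]
    - [[0,0,-0.02],0]
    - [[0,0.02,0],0]
    - [[0,0.02,0],0]
    - [[0,0,0],0]
    - [[0,0,0],0]

```text
t: 5.4
tool_pos: [0.4475, -0.1938, 0.2233]
tool_rot: [-2.221, -2.22, 0.001]
contact_force: [-1.0, 0.2, -0.5]
opening: 0.0398
grip_force: 35.7
```

Run:
```python
from h import *
o=ctrl.get_obs();print(o["t"],o["tool_pos"],o["opening"],o["grip_force"],o["contact_force"])
d=cam("wrist"); cv2.imwrite("pics/w2.png",d["image"])
T=cam("top"); cv2.imwrite("pics/t2.png",T["image"])
c=cv2.resize(T["image"][180:300,250:410],None,fx=3.75,fy=3.75,interpolation=cv2.INTER_CUBIC)
w=d["image"]
out=np.zeros((600,800,3),np.uint8); out[:450,:600]=c
cv2.imwrite("pics/t2c.png",out[:450,:600])
np.savez("w2.npz",**{k:d[k] for k in("K","D","R","t")}); np.savez("t2.npz",**{k:T[k] for k in("K","D","R","t")})
```

```text
5.4 [ 0.4474743  -0.19382627  0.22325752] 0.03976513311094061 35.65698877106797 [-1.0233952   0.17831595 -0.54632073]
```

View pics/w2.png

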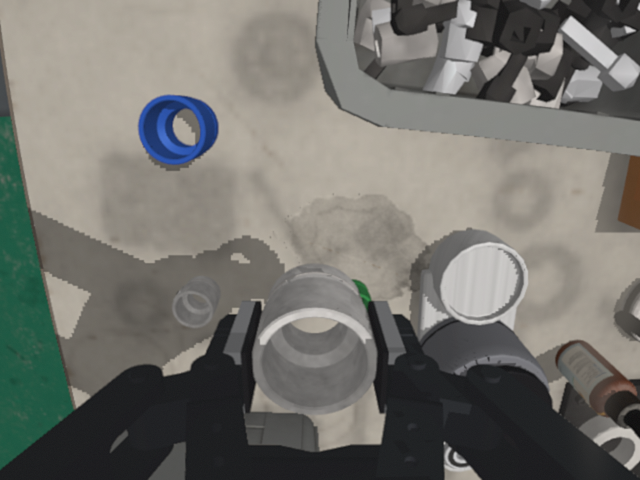

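The collar is held upright at (315,360). The dish rim is at (483,283), and I work out its position from this view.

Run:
```python
from h import *
d=dict(np.load("w2.npz"))
print("collar top proj",proj(d,[[.4475,-.194,.179],[.4475+.0205,-.194,.179],[.4475,-.194+.0205,.179],[.4475,-.194-.0205,.179]]).round(1))
print("dish",topl(d,(483.5,284),.036))
print(proj(d,[[.5607,-.2326,.036]]))
```

```text
collar top proj [[314.  362.5]
 [377.5 362.3]
 [314.  305.5]
 [314.  413.3]]
dish [[ 0.56322241 -0.23087338  0.036     ]]
[[479.58390912 286.33767863]]
```

View pics/t2c.png

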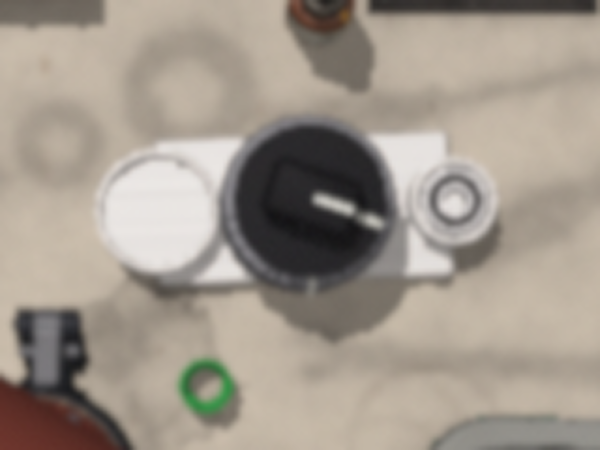

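Wrist gives the dish at (0.563,-0.231). The top view sits about 2.4 mm off, the same offset as for the collar, so I use the wrist value. I carry the collar over and lower it to just above the floor.

Emit:
drive_tool:
  rows:
    - [[0,0.04,0],0]
    - [[-0.017,0.04,0],0]
    - [[-0.02,0.0355,0],0]
    - [[0,0,0],0]
    - [[0,0,0.04],0]
    - [[0,0,0.04],0]
    - [[0,0,0.02],0]
    - [[0,0,0.004],0]
    - [[0,0,0],0]

```text
t: 6.4
tool_pos: [0.5625, -0.231, 0.1192]
tool_rot: [-2.222, -2.219, 0.001]
contact_force: [0.8, -0.5, 0.4]
opening: 0.04
grip_force: 35.8
```

Run:
```python
from h import *
o=ctrl.get_obs();print(o["t"],o["tool_pos"],o["opening"],o["grip_force"],o["contact_force"])
d=cam("wrist"); cv2.imwrite("pics/w3.png",d["image"])
p=o["tool_pos"]; print(proj(d,[[.563,-.231,.036],[.563,-.2035,.036],[.563,-.2585,.036],[p[0],p[1]+.0205,p[2]-.0853]]).round(1))
```

```text
6.4 [ 0.56249237 -0.23097646  0.11917677] 0.040003061654773873 35.80765292677597 [ 0.78660002 -0.52630004  0.38567399]
[[315.2 306.5]
 [315.2 242.9]
 [315.2 363.5]
 [314.  257.8]]
```

View pics/w3.png

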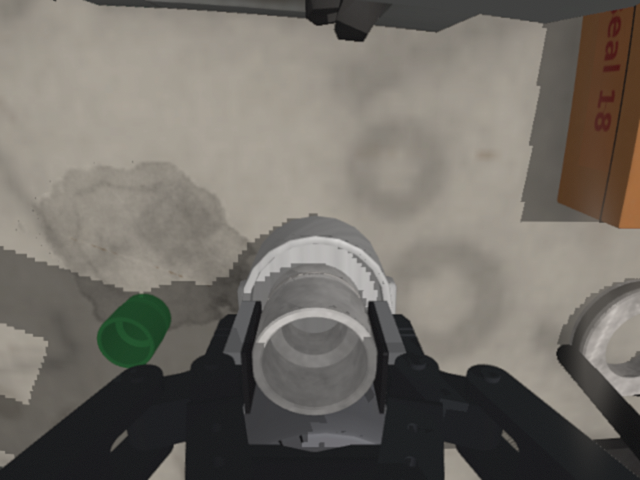

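The collar is inside the dish outline (dish centre column about 318, collar 315). I lower it to contact and release.

Emit:
drive_tool:
  rows:
    - [[0,0.001,0.002],0]
    - [[0,0,0.001],0]
    - [[0,0,0.001],0]
    - [[0,0,0],0]

```text
t: 6.85
tool_pos: [0.5645, -0.2312, 0.1157]
tool_rot: [2.222, 2.22, 0.0]
contact_force: [0.4, 0.3, -0.8]
opening: 0.0396
grip_force: 35.8
```

Emit:
drive_tool:
  rows:
    - [[0,0,0.001],0]
    - [[0,0,0],0]

```text
t: 7.05
tool_pos: [0.5646, -0.2312, 0.1154]
tool_rot: [2.222, 2.22, 0.0]
contact_force: [-2.3, 1.6, 5.1]
opening: 0.0392
grip_force: 36.3
```

Contact at about 5 N, so I release. After that I go up and over the dial, turning so the fingers straddle the knob.

Emit:
drive_tool:
  rows:
    - [[0,0,0],0]
    - [[0,0,0],0]
    - [[0,0,0],0]
    - [[0,0,0],0]
    - [[0,0,0],0]
    - [[0,0,0],0]
    - [[0,0,-0.02],0]
    - [[0,0,-0.04],0]
    - [[0,0,-0.04],0]
    - [[0,0,-0.02],0]
  jaw: 0

```text
t: 8.05
tool_pos: [0.5657, -0.2318, 0.2389]
tool_rot: [2.218, 2.216, 0.003]
contact_force: [1.1, -0.5, 0.8]
opening: 0.0848
grip_force: 0.0
```

Emit:
drive_tool:
  rows:
    - [[0,-0.02,0],0]
    - [[0,-0.03,0],0]
    - [[0,0,0],0]
    - [[0,0,0],0]

```text
t: 8.45
tool_pos: [0.5142, -0.2311, 0.2344]
tool_rot: [2.223, 2.219, 0.001]
contact_force: [-0.6, -0.1, -0.1]
opening: 0.0856
grip_force: 0.0
```

Run:
```python
from h import *
o=ctrl.get_obs();print(o["t"],o["tool_pos"],o["opening"],o["contact_force"])
d=cam("wrist"); cv2.imwrite("pics/w4.png",d["image"])
np.savez("w4.npz",**{k:d[k] for k in("K","D","R","t")})
T=cam("top"); cv2.imwrite("pics/t4.png",T["image"])
print(proj(d,[[.567,-.3045,.082]]))
```

```text
8.45 [ 0.51419068 -0.23111811  0.23437104] 0.08556770087290916 [-0.55521266 -0.10410907 -0.14017649]
[[397.99623391 360.00108323]]
```

View pics/w4.png

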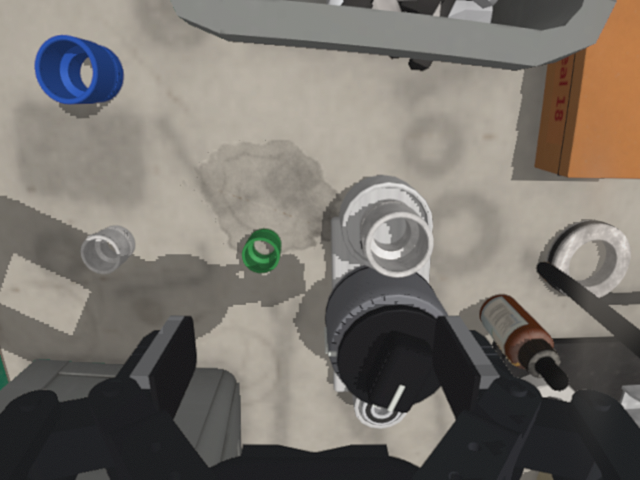

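The collar stands in the dish at (399,244). The dial is at about (390,357), pointer tip at (389,411), partly beside a finger. Before moving over it I'll check how far away the hanging cable end is (wrist (543,268), top (310,170)).

Run:
```python
from h import *
w=dict(np.load("w4.npz")); t=dict(np.load("t2.npz"))
for z in(.05,.1,.15,.2,.25,.3): print(z,topl(w,(543,268),z)[0,:2].round(3),topl(t,(309.5,170),z)[0,:2].round(3))
for c in ([.567,-.3045],[.564,-.304],[.562,-.304]):
    a=np.linspace(0,6.28,73); p=proj(w,np.c_[c[0]+.037*np.cos(a),c[1]+.037*np.sin(a),0*a+.082]); print(c,p.min(0),p.max(0))
a=cv2.imread("pics/t2.png").astype(float);b=cv2.imread("pics/t4.png").astype(float)
print(np.abs(a-b).mean(2)[205:265,275:385:1].reshape(12,5,11,10).mean((1,3)).astype(int))
```

```text
0.05 [ 0.669 -0.256] [ 0.682 -0.266]
0.1 [ 0.639 -0.235] [ 0.673 -0.265]
0.15 [ 0.608 -0.215] [ 0.664 -0.265]
0.2 [ 0.578 -0.195] [ 0.655 -0.264]
0.25 [ 0.548 -0.174] [ 0.646 -0.264]
0.3 [ 0.517 -0.154] [ 0.637 -0.263]
[0.567, -0.3045] [339.11022558 307.22300732] [456.43099142 407.51602766]
[0.564, -0.304] [334.3288005  306.50628839] [451.83977592 406.97161527]
[0.562, -0.304] [331.12970439 306.52841469] [448.71153976 407.01278769]
[[  7   6   7   6   7   7   6   6   6   6   7]
 [ 34  42  13   6   6   4   5   6   6   7   7]
 [ 95  85  30   7   4   2   2   6   6   7   7]
 [111 132  24   6   2   1   2   4   5   7   7]
 [125 167  56   6   2   2   1   3   7   6   7]
 [142 160 145  18   2   2   4   2   7   6   7]
 [142 156 161  69   2   1   3   4   7   6   6]
 [137 152 155  69  13   2   1   3   7   7   6]
 [114 148 133  85  27  10   4   4   6   6   5]
 [ 83  81  83 133  37  20  20   6   6   6   6]
 [ 75  40  39  64  49  34  35   6   6   7   7]
 [ 60  51  51  97  91  38  31   4   7   7   7]]
```

Run:
```python
from h import *
t=dict(np.load("t2.npz"))
u=lambda x,y:(250+x/3.75,180+y/3.75)
C=topl(t,u(312,201),.082)[0];M=topl(t,u(312.5,287),.07)[0];P=topl(t,u(383,225),.082)[0];D=topl(t,u(157,214),.036)[0];S=topl(t,u(455,202),.036)[0]
print(C,M-C,P-C,D-C,S-C)
an=lambda v:np.degrees(np.arctan2(v[1],v[0]))
print("mark",an(M-C),"ptr",an(P-C),"yaw axis",an(D-S)-90, np.linalg.norm((M-C)[:2]),np.linalg.norm((P-C)[:2]))
```

```text
[ 0.56201027 -0.30685701  0.082     ] [-0.04054721 -0.00047753 -0.012     ] [-0.01162701 -0.03357514  0.        ] [-0.00329703  0.07447967 -0.046     ] [ 0.00161267 -0.07377771 -0.046     ]
mark -179.32525169072045 ptr -109.10088448412164 yaw axis 1.896717115957614 0.04055001772437089 0.03553135528880994
```

Timer unmoved; the pointer is at -109.1°, the mark at -178.7° (±0.6), so about 1.215 rad clockwise to go. I go over the dial, turn 0.333 rad to square with the knob, and half close the jaw.

Emit:
drive_tool:
  rows:
    - [[0,0,0],0]
    - [[-0.0365,0.0255,0],0]
    - [[-0.037,0.0255,0],0]
    - [[0,0,0],0.111]
    - [[0,0,0],0.111]
    - [[0,0,0],0.111]
    - [[0,0,0],0]
    - [[0,0,0],0]
  jaw: 0.45

```text
t: 9.35
tool_pos: [0.5657, -0.3046, 0.2341]
tool_rot: [-2.557, -1.824, 0.0]
contact_force: [0.5, -0.6, -0.1]
opening: 0.0467
grip_force: 0.0
```

Run:
```python
from h import *
for i in range(2):
    o=ctrl.get_obs();d=cam("wrist");print(o["t"],o["tool_pos"],o["tool_rot"],o["opening"],o["contact_force"],o["wrist_torque"],ctrl.finger_overhang)
cv2.imwrite("pics/w5.png",d["image"])
np.savez("w5.npz",**{k:d[k] for k in("K","D","R","t")})
c=[.565,-.3045]
a=np.linspace(0,6.28,13); p=proj(d,np.c_[c[0]+.037*np.cos(a),c[1]+.037*np.sin(a),0*a+.082]); print(p.min(0),p.max(0),proj(d,[*c,.104]))
```

```text
9.35 [ 0.56565447 -0.30462583  0.23414953] [-2.55727943e+00 -1.82447534e+00  8.67039313e-05] 0.04674770600018465 [ 0.50883536 -0.56437377 -0.0686982 ] [ 0.04476632 -0.03677264  0.04778042] 0.0726
9.4 [ 0.56557898 -0.30460064  0.23423919] [-2.55777034e+00 -1.82404397e+00  1.13505007e-05] 0.04722417571561815 [ 0.83251274 -1.12447773 -0.52688218] [ 0.00737778 -0.03546811 -0.00420052] 0.0726
[248.16928639 187.02142581] [376.11803995 307.91848503] [[312.65115384 264.6560546 ]]
```

View pics/w5.png

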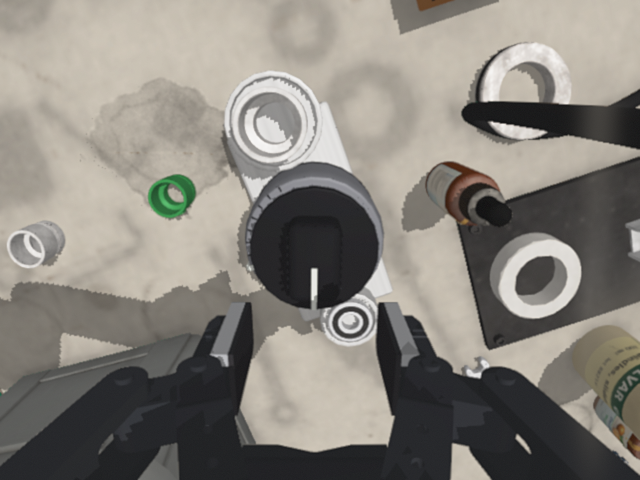

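The disc spans columns 249–383, rows 186–308, and the knob and pointer are vertical at col 312–314, so the tool is square and centred within about 1 mm. The bearing is at (348,319) in its dish, and bottle, ring and cable are clear. I descend around the knob.

Emit:
drive_tool:
  rows:
    - [[0,0.0005,0.03],0]
    - [[0,0,0.03],0]
    - [[0,0,0.014],0]
    - [[0,0,0],0]
    - [[0,0,0],0]

```text
t: 9.95
tool_pos: [0.5662, -0.305, 0.1612]
tool_rot: [2.559, 1.821, 0.0]
contact_force: [1.0, -0.2, -0.3]
opening: 0.047
grip_force: 0.0
```

Emit:
drive_tool:
  rows:
    - [[0,0,0],0]
    - [[0,0,0],0]
    - [[0,0,0],0]
    - [[0,0,0],0]
    - [[0,0,0],0]
  jaw: 1
  grip_force: 40

```text
t: 10.45
tool_pos: [0.5663, -0.3054, 0.1615]
tool_rot: [2.558, 1.82, 0.001]
contact_force: [-0.3, -0.8, 3.4]
opening: 0.0267
grip_force: 44.2
```

Emit:
drive_tool:
  rows:
    - [[0,0,0.002],0]
    - [[0,0,0.002],0]
    - [[0,0,0],0]
    - [[0,0,0],0]

```text
t: 10.85
tool_pos: [0.5664, -0.3054, 0.1586]
tool_rot: [2.558, 1.82, 0.0]
contact_force: [-2.6, 0.1, 10.0]
opening: 0.0267
grip_force: 45.0
```

Emit:
drive_tool:
  rows:
    - [[0,0,0.0015],0]
    - [[0,0,0.001],0]
    - [[0,0,0],0]

```text
t: 11.15
tool_pos: [0.5666, -0.3055, 0.1584]
tool_rot: [2.558, 1.82, 0.0]
contact_force: [-8.0, 3.8, 20.6]
opening: 0.0267
grip_force: 46.2
```

Emit:
drive_tool:
  rows:
    - [[0,0,0],0.06]
    - [[0,0,0],0.06]
    - [[0,0,0],0.06]
    - [[0,0,0],0.06]
    - [[0,0,0],0.06]
    - [[0,0,0],0]

```text
t: 11.75
tool_pos: [0.5666, -0.3055, 0.1585]
tool_rot: [2.802, 1.416, 0.0]
contact_force: [-7.2, 3.5, 20.5]
opening: 0.027
grip_force: 46.3
```

Emit:
drive_tool:
  rows:
    - [[0,0,0],0.09]
    - [[0,0,0],0.09]
    - [[0,0,0],0.09]
    - [[0,0,0],0.09]
    - [[0,0,0],0.09]
    - [[0,0,0],0.09]
    - [[0,0,0],0.09]
    - [[0,0,0],0.09]
    - [[0,0,0],0.09]
    - [[0,0,0],0]

```text
t: 12.75
tool_pos: [0.5663, -0.3056, 0.1584]
tool_rot: [3.133, 0.197, 0.0]
contact_force: [-8.8, 4.3, 21.3]
opening: 0.0268
grip_force: 46.3
```

Emit:
drive_tool:
  rows:
    - [[0,0,0],0.05]
    - [[0,0,0],0.055]
    - [[0,0,0],0]
    - [[0,0,0],0]

```text
t: 13.15
tool_pos: [0.5663, -0.3056, 0.1584]
tool_rot: [3.14, 0.034, 0.0]
contact_force: [-9.2, 4.5, 20.4]
opening: 0.0267
grip_force: 46.3
```

Run:
```python
from h import *
o=ctrl.get_obs();r=o["tool_rot"]
print(o["t"],o["wrist_torque"],"yaw of tool y",(2*np.degrees(np.arctan2(r[1],r[0]))-90)%360)
```

```text
13.15 [ 0.36803015  1.59345736 -0.16943063] yaw of tool y 271.2464616629494
```

The tool points the pointer at -178.75°. I open partway while still pressing, so the residual torque cannot skid the timer, then rise straight up.

Emit:
drive_tool:
  rows:
    - [[0,0,0],0]
    - [[0,0,0],0]
    - [[0,0,0],0]
    - [[0,0,0],0]
    - [[0,0,-0.02],0]
    - [[0,0,-0.04],0]
    - [[0,0,-0.04],0]
    - [[0,0,0],0]
  jaw: 0.45

```text
t: 13.95
tool_pos: [0.5683, -0.3064, 0.2614]
tool_rot: [3.134, 0.034, 0.016]
contact_force: [0.5, -0.5, 0.3]
opening: 0.0468
grip_force: 0.0
```

Emit:
drive_tool:
  rows:
    - [[0.04,0,0],0]
    - [[0.05,0,0],0]
    - [[0.05,0,0],0]
    - [[0.05,0,0],0]
    - [[0,0,0],0]

```text
t: 14.45
tool_pos: [0.7595, -0.2991, 0.2471]
tool_rot: [-3.138, -0.039, 0.006]
contact_force: [-0.7, 0.7, -1.2]
opening: 0.0466
grip_force: 0.0
```

Run:
```python
from h import *
o=ctrl.get_obs();print(o["t"],o["tool_pos"],o["tool_rot"],o["opening"])
T=cam("top");w=cam("wrist");S=cam("side")
cv2.imwrite("pics/t6.png",T["image"])
r=lambda i,s:cv2.resize(i,None,fx=s,fy=s,interpolation=cv2.INTER_CUBIC)
c=r(T["image"][180:300,250:410],3.75)
out=np.zeros((600,800,3),np.uint8); out[:360,:480]=0
out[:450,:600]=c; out[450:600,:200]=r(w["image"],.3125)[:150]; s=r(S["image"][200:300,250:390],1.42);out[450:450+s.shape[0],210:210+s.shape[1]]=s
cv2.imwrite("pics/t6c.png",out)
```

```text
14.45 [ 0.75950475 -0.29911272  0.24714067] [-3.13800983 -0.03882429  0.00613297] 0.0465858311293072
```

View pics/t6c.png

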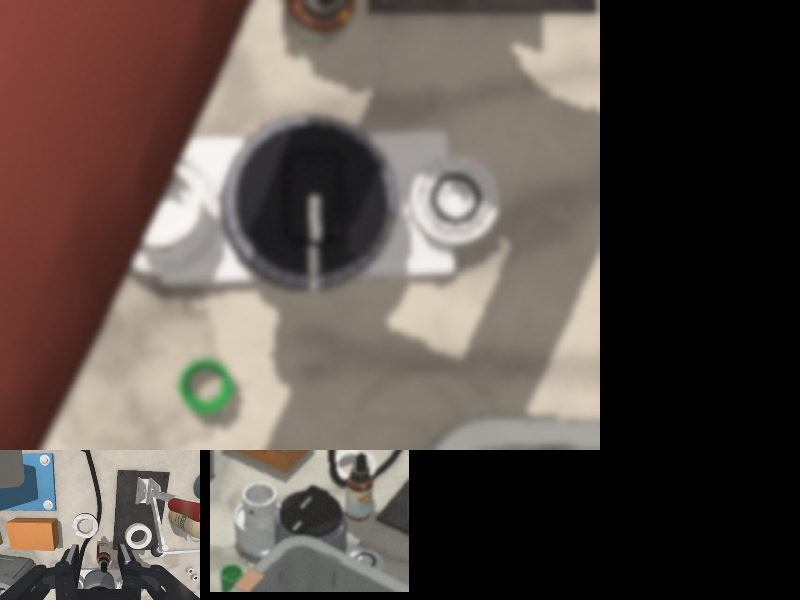

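The pointer line runs straight into the mark at crop (314,285), the collar stands in the dish, and the bearing is in its dish at (456,197). My retreat went toward +x, over the bottle, without any contact. I go back the same way to free space and check the numbers from the unobstructed top view.

Emit:
drive_tool:
  rows:
    - [[-0.05,0,0],0]
    - [[-0.05,0,0],0]
    - [[-0.05,0,0],0]
    - [[-0.04,0,0],0]
    - [[-0.03,-0.03,-0.01],0]
    - [[-0.04,-0.05,0],0]
    - [[-0.04,-0.05,0],0]
    - [[-0.04,-0.05,0],0]
    - [[0,-0.05,0],0]
    - [[0,0,0],0]

```text
t: 15.6
tool_pos: [0.4354, -0.1064, 0.2639]
tool_rot: [-3.141, -0.04, -0.004]
contact_force: [0.6, -0.5, -0.3]
opening: 0.0471
grip_force: 0.0
```

Run:
```python
from h import *
o=ctrl.get_obs();print(o["t"],o["tool_pos"],o["contact_force"])
T=cam("top");cv2.imwrite("pics/t7.png",T["image"])
a=cv2.imread("pics/t2.png");b=T["image"]
def sh(x0,x1,y0,y1,n):
    tp=a[y0:y1,x0:x1]; s=b[y0-6:y1+6,x0-6:x1+6]
    m=cv2.matchTemplate(s,tp,cv2.TM_CCOEFF_NORMED);_,v,_,l=cv2.minMaxLoc(m)
    print(n,v,np.array(l)-6,np.abs(a[y0:y1,x0:x1].astype(int)-b[y0:y1,x0:x1]).mean())
sh(355,386,215,258,"small dish");sh(325,350,168,195,"bottle");sh(292,330,130,172,"gauge");sh(272,312,206,260,"dish")
# pointer: bright pixels inside dial disc
g=b.min(2).astype(int)
v=topl(T,(0,0),.082)
ys,xs=np.mgrid[225:262,322:346]; P=topl(T,np.c_[xs.ravel(),ys.ravel()],.082)
C=np.array([.562,-.3069]); q=P[:,:2]-C; r=np.hypot(*q.T); W=g[225:262,322:346].ravel()
for lo,hi in((.024,.030),(.030,.036),(.038,.043)):
    k=(r>lo)&(r<hi)&(q[:,0]<0)&(abs(q[:,1])<.010); w=np.clip(W[k]-np.median(W[k])-10,0,None)
    an=np.degrees(np.arctan2(q[k,1],-q[k,0])); print(lo,(w*an).sum()/w.sum(),w.max())
```

```text
15.6 [ 0.43541311 -0.10642102  0.26385007] [ 0.61906928 -0.45762455 -0.26829936]
small dish 0.9720550179481506 [0 0] 6.137784446111528
bottle 0.9998741149902344 [0 0] 1.7669135802469136
gauge 0.9999256730079651 [0 0] 2.1746031746031744
dish 0.6306058168411255 [0 0] 19.0195987654321
0.024 0.902991998343867 120.5
0.03 0.5989480166261032 99.0
0.038 0.5632247678082997 69.0
```

The pointer agrees with the mark to within about 1° (0.02 rad). Bottle, ring and small dish have not moved by a single pixel, and the arm is clear. I hand in.

```bash
python3 -c "
from station import ctrl
print(ctrl.finish_job())"
```

```text
the job is handed in; nothing more can be done
None
```

I stood the collar open end up in the wide dish and turned the dial until the pointer was within about 1–2° of the long mark; the timer, bearing, bottle and ring showed no movement, and I handed the job in at about 16 s (result not reported).

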